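# Sleeve the stub and hold the bin shutter half open

### The job

Of the three standing grip sleeves, pick the one whose bore fits the stub post on the parts bin's sprung shutter with only slight play (not the too-narrow or the too-loose one) and put it over the post, right down onto the shutter plate, while the shutter is still shut. Then, gripping that sleeve, slide the shutter open against its spring to half travel (its line level with the middle line on the rail) and hold it there: finish while still gripping the sleeve and holding the shutter half open, without pushing on the shutter itself. Leave the other sleeves and everything else on the bench where they are.

Things in the scene. Friction and masses are not known exactly. Their poses are not given: they have to be found in the camera images.
- shutter (a joint): How far the shutter is open, m: 0 shut, 0.04 half travel, 0.08 end stop. It opens towards the bin's own +y. A spring pulls it shut: about 3 N when shut, rising evenly to 9 N at half travel and 15 N fully open; it snaps back if let go. It is a bare aluminium plate 98 x 100 mm, 6 mm thick, level in two guide rails on top of the bin, an upright stub post in its middle; its top is 88 mm above the bench.
- bin: The grey sheet-steel parts bin, fixed to the bench: 260 mm along y, 150 mm along x, 80 mm high, with 9 mm rails on top. Origin: centre of its underside. Its y axis points the way the shutter opens, from the opening in its top towards the two spring tubes (20 mm high) at its other end; z is up.
- seat (a point): On the axis of the shutter's stub post, 30 mm above the shutter plate's top, riding with the shutter: where the centre of a fully seated 60 mm sleeve comes. The steel post is 20 mm thick and 42 mm tall; its top 10 mm taper to 10 mm across. Its tip is 12 mm above this point.
- half_mark (a point): The middle one of three dark lines (shut, half, open) on the bin's rail on its -x side, on top of the rail. The shutter is at half travel when the dark line on its plate's edge is level with this one.
- sleeve_mid_mid (a point): A turned aluminium grip sleeve (a plain tube) standing upright on the bench, 60 mm tall, outside diameter 42 mm, bore 23 mm. This point is on its axis, half-way up; its z axis is the tube's axis. The one that fits the 20 mm post with only slight play. Weighs about 90 g. Which sleeve stands where changes.
- sleeve_small_mid (a point): A turned aluminium grip sleeve (a plain tube) standing upright on the bench, 60 mm tall, outside diameter 34 mm, bore 15 mm. This point is on its axis, half-way up; its z axis is the tube's axis. Too narrow for the post.
- sleeve_large_mid (a point): A turned aluminium grip sleeve (a plain tube) standing upright on the bench, 60 mm tall, outside diameter 50 mm, bore 31 mm. This point is on its axis, half-way up; its z axis is the tube's axis. Too loose on the post.
- washer: Bystander: a steel washer lying on the bench, 26 mm across, 5 mm thick. Origin: centre of its underside.
- bolt: Bystander: a steel hex bolt lying on the bench, about 50 mm long, 15 mm head. Origin: on the bench under its middle.
- oil_bottle: Bystander: a white plastic bottle, 56 mm across, 150 mm tall. Origin: centre of its underside.
- jar: Bystander: a grey jar with a black lid, 60 mm across, 70 mm tall. Origin: centre of its underside.
- spanner: Bystander: a spanner lying flat. Origin: at its middle, on the bench.
- carton: Bystander: a cardboard carton 70 x 60 mm, 50 mm tall. Origin: centre of its underside.

How it is judged (in metres and radians):
On the way:
1. the fitting (middle) sleeve is right down over the post, the shutter still shut (within 15 mm) (horizontal distance between sleeve_mid_mid and seat below 0.006 m and z of sleeve_mid_mid in the frame of seat below 0.006 m and angle between sleeve_mid_mid's own z axis and vertical below 0.12 rad and value of joint shutter below 0.015 m), for 0.2 s.
At the end, for the whole second after the job is handed in: Shutter still, 40 +- 8 mm open; middle sleeve seated on the post (6 mm, 0.12 rad), gripped (> 4 N) and bearing on the shutter (> 4 N); robot not touching the shutter (< 1 N); other sleeves upright (0.3 rad), they and bystanders within 40 mm of their start (value of joint shutter between 0.032 and 0.048 m and velocity of joint shutter between -0.01 and 0.01 m/s and horizontal distance between sleeve_mid_mid and seat below 0.006 m and z of sleeve_mid_mid in the frame of seat below 0.006 m and angle between sleeve_mid_mid's own z axis and vertical below 0.12 rad and contact force between the fingers and sleeve_mid above 4 N and contact force between sleeve_mid and shutter above 4 N and contact force between the arm and shutter below 1 N and distance of each of sleeve_small_mid, sleeve_large_mid, washer, bolt, oil_bottle, jar, spanner, carton from where it was at the start of the episode below 0.04 m and angle between each of sleeve_small_mid, sleeve_large_mid's own z axis and vertical below 0.3 rad); the arm keeps its last pose, push and grip.
It fails at once if another sleeve or a bystander is moved more than 40 mm (distance of any of sleeve_small_mid, sleeve_large_mid, washer, bolt, oil_bottle, jar, spanner, carton from where it was at the start of the episode above 0.04 m).
It also fails if it takes over 48 s, if anything falls off the work surface, if the arm or the gripper's body presses on something with over 40 N, if the wrist force passes 120 N, or if a joint passes its speed limit or range.

### The arm

A 7-joint arm with a two-finger parallel gripper is mounted at the origin on the work surface. World frame = base frame: x ahead of the robot, y to its left, z up, the work surface at z = 0. Lengths are in mm, angles in rad, forces in N, time in s.
With the tool pointing down it reaches from about 425 to 875 mm from the base axis. Payload 8.4 kg.
Tool frame: the origin (TCP) lies on the centre line of the jaws, within the pads' length; the fingertips stand 14 mm ahead of it and the grasp point (between the pads) lies 5 mm behind it; y points along the fingers, x is the direction in which the jaws open and shut, and the axes are right-handed (so a half turn about y gives the same grasp; the last joint's range is limited). The gripper opens to 87 mm and grips with 3 to 60 N. Pads are 19 mm wide; open, the fingers measure 117 mm over their backs; the gripper's body (75 mm by 190 mm) begins 51 mm behind the grasp point.
Start: joints at [1.184, 0.333, 0.04, 1.465, -0.013, 1.343, -0.059], TCP at [184.476, -623.244, 236.546] pointing down, gripper open.
Joint ranges: [-2.58, 2.58], [-0.38, 2.09], [-1.3, 1.39], [0.25, 2.4], [-1.5, 4.64], [0.08, 2.09], [-2.65, 2.65]. Speed limits (rad/s): [2.22, 2.22, 2.79, 2.79, 3.14, 3.14, 3.14].

### API

Orientations are given as a unit quaternion [w, x, y, z].
In Python, from bench import robot, optics gives the robot as it stands. The module is installed in compiled form; this text tells all that it offers.
- The arm moves only by the tool carry_out, never from a script. Its argument "deltas" is a list of rows, each an object of numbers: "hand": the opening in per cent of the stroke, from 0 (shut) to 100 (fully open); "x", "y", "z": the shift along the tool's x, y, z in m; "rx", "ry", "rz": the turn, a rotation vector about the tool's x, y, z in degrees. In form: [{"hand": .., "x": .., "y": .., "z": .., "rx": .., "ry": .., "rz": ..}, ...]. A call has 1 to 12 rows; each row shifts and turns the commanded pose from where the row before left it, along the tool's axes as they then stand; what a row does not reach is not made up. A row lasts 1/12 s, in which the tool goes at most 41.7 mm and 7.16 degrees, less where a joint would pass 70% of its speed; a pose out of reach is approached as far as the arm can. A call with a gripper value outside its range is refused whole. The fingers move at their own pace and stop on an object; "force" is the grip in N (left out, the last holds). Time passes only in rows, so rows that do not move let the fingers close. It gives the time, the measured TCP pose, the force and the opening at its end, in the units of the state.
- robot.get_obs(): the state, without advancing time (a new reading comes with each control period).
- optics.get_image(name): name is "scene" or "top" or "wrist"; returns (picture, depth): 480x640x3 uint8, blue, green, red; 480x640 float32, mm along the optical axis (not along the pixel's ray), 0 where there is no reading.
- optics.get_calibration(name): a dict with "fovy" (degrees; the focal length in pixels is half the picture's height over the tangent of half this angle, whatever the lens; pixels are square), "cx", "cy" (the principal point, pixels), "T" (4x4, takes a point from camera to world coordinates). Camera axes: x right, y up, looking along -z (the intrinsics and any distortion apply to the point x, -y, -z); pixel columns grow to the right and rows downward; lengths in mm; the calibration is good to about 2 mm. The wrist camera is an equidistant fisheye: a pixel r from the principal point sees the ray r / f radians off the axis. A picture is of the moment at which its call begins: read the wrist's pose just before it. get_calibration takes no time and is no camera call; for the wrist camera it gives the pose at the moment of the call.
- robot.sign_off(): hands the job in, once; it reports no verdict.
The state is a dict: "clock": time; "joint_pos": joint angles; "dq": joint speeds; "effort": joint torques, N m; "tcp_pos": TCP position; "ee_rot": TCP orientation; "force": force on the tool from outside, world axes, zero at the start; "wrist_torque": the same for the moment, N m; "gripper_width": opening from 0.0 (shut) to 1.0 (fully open).
Only numpy, scipy, OpenCV 4.12 (cv2) and the standard library are available. Lean on these libraries where they do the work, as an engineer would, in place of code of your own. Each camera call takes 0.05 s, during which the arm holds its last target. There are 200 camera calls.

## Working session

There is one attempt and no reset: what is moved stays moved. The work goes in short steps, Python scripts to look and compute and a tool call to move; the robot and the scene stay as the last step left them, time stands still between calls to the robot, and variables do not carry over. Pictures are saved under pics/ and viewed, about 8 in all and at most 12, crops included, and the job is handed in when it is done.

Besides the shell and the picture viewer there is one more tool, called after ">>>" as name(argument=value, ...) on one line, values as JSON. carry_out: Moves the arm, as the interface text tells. Its arguments: {"type":"object","properties":{"deltas":{"type":"array"},"force":{"type":"number"}},"required":["deltas"]}

```bash
mkdir -p pics; cat > h.py <<'E'
import numpy as np, cv2
from bench import robot, optics
def grab(name):
    c=optics.get_calibration(name); im,d=optics.get_image(name)
    np.savez(f'{name}.npz',im=im,d=d,T=c['T'],cx=c['cx'],cy=c['cy'],fovy=c['fovy']); return im,d,c
def world(c,d):
    f=240/np.tan(np.radians(c['fovy'])/2)
    v,u=np.mgrid[0:480,0:640]; x=(u-c['cx'])/f; y=(v-c['cy'])/f
    P=np.stack([x*d,-y*d,-d,np.ones_like(d)],-1)
    return (P@np.array(c['T']).T)[...,:3]
E
python3 - <<'E'
from h import *
for n in('top','scene'):
    im,d,c=grab(n); print(n,{k:np.round(v,3).tolist() for k,v in c.items()})
    cv2.imwrite(f'pics/{n}1.png',im)
o=robot.get_obs(); print(o)
E
```

```text
top {'fovy': 52.937, 'cx': 318.162, 'cy': 242.837, 'T': [[0.001, 0.998, -0.058, 529.865], [-1.0, 0.001, 0.001, 9.982], [0.001, 0.058, 0.998, 1063.659], [0.0, 0.0, 0.0, 1.0]]}
scene {'fovy': 45.189, 'cx': 321.239, 'cy': 241.235, 'T': [[0.615, -0.488, 0.619, 1353.977], [0.788, 0.402, -0.466, -554.821], [-0.021, 0.775, 0.632, 884.544], [0.0, 0.0, 0.0, 1.0]]}
{'clock': 0.1, 'joint_pos': array([ 1.18380954,  0.33383244,  0.0399083 ,  1.46619363, -0.01338931,
        1.34329875, -0.05849759]), 'dq': array([ 5.47659848e-04, -1.14213830e-03,  2.70976939e-04, -1.47850911e-03,
        8.98391365e-04, -9.77113584e-06,  1.23219596e-03]), 'effort': array([ 5.86264665e-03, -6.57800317e+01,  1.34144794e+00, -4.04706931e+01,
       -5.94435702e-02,  4.08168405e-02,  1.46890752e-04]), 'tcp_pos': array([ 184.32570776, -622.89056569,  235.74845296]), 'ee_rot': array([ 0.56679719, -0.56624644,  0.42358542, -0.42270712]), 'force': array([ 0.15342724, -0.62021113,  0.45575403]), 'wrist_torque': array([-0.02030188, -0.00336141, -0.00330822]), 'gripper_width': 1.0015857469091112}
```

View pics/top1.png

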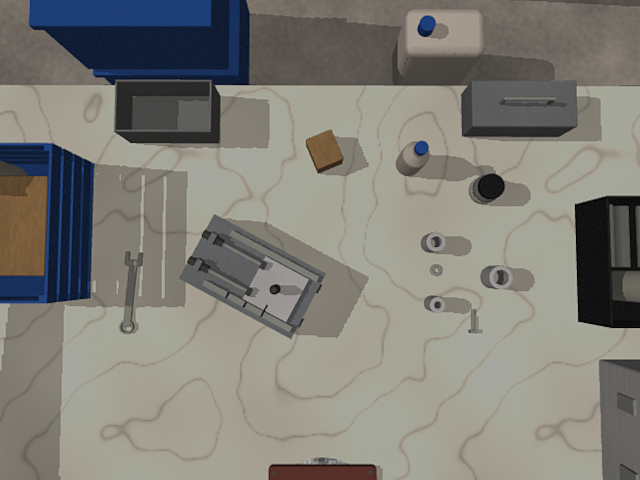

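View pics/scene1.png

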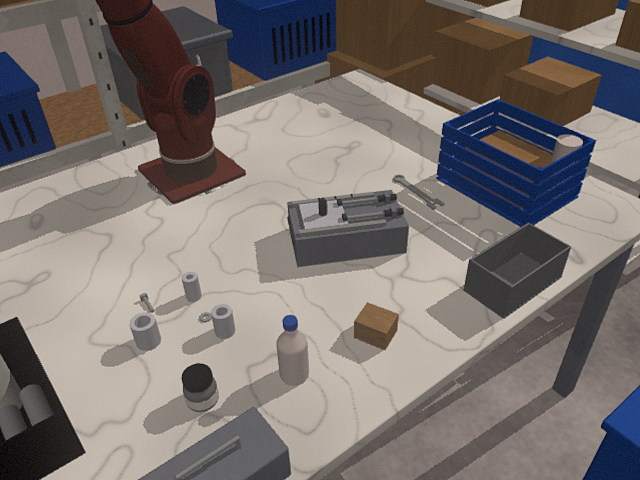

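The top view shows the sleeves at px (434,242), (497,277) and (436,303). The post is at (275,290), with the spring tubes up and to its left. Next I measure diameters, positions and the bin axis.

```bash
cat > m.py <<'E'
from h import *
z=np.load('top.npz'); c={k:z[k] for k in('T','cx','cy','fovy')}; d=z['d'].astype(float); P=world(c,d)
print('bench z',np.median(P[350:420,380:500,2]))
for u,v in((434,242),(497,277),(436,303)):
    s=P[v-22:v+22,u-24:u+24].reshape(-1,3); t=s[(s[:,2]>54)&(s[:,2]<68)]
    (x,y),r=cv2.minEnclosingCircle(t[:,:2].astype(np.float32)); print((u,v),len(t),x,y,2*r,np.median(t[:,2]),t[:,:2].mean(0))
R=P[205:345,170:335].reshape(-1,3)
pl=R[(R[:,2]>70)&(R[:,2]<125)]; rect=cv2.minAreaRect(pl[:,:2].astype(np.float32)); print('bin',rect)
w=P[275:305,260:292].reshape(-1,3); p=w[w[:,2]>115]; print('post',len(p),p.mean(0),w[:,2].max(), np.median(w[:,2]))
for n,(a,b,e,f) in dict(washer=(262,278,428,444),bolt=(305,336,465,485),bottle=(138,178,395,432),jar=(170,205,468,508)).items():
    q=P[a:b,e:f].reshape(-1,3); q=q[q[:,2]>4]; print(n,q.min(0).round(),q.max(0).round())
im=z['im'][200:350,170:340]; cv2.imwrite('pics/bin.png',cv2.resize(im,None,fx=4,fy=4,interpolation=cv2.INTER_CUBIC))
E
python3 m.py
```

```text
bench z -0.4223877911160798
(434, 242) 221 592.177978515625 -237.89535522460938 42.22328186035156 59.03461243631057 [ 592.37214228 -237.29659134]
(497, 277) 293 518.4012451171875 -371.41839599609375 51.041133880615234 58.94468252803949 [ 517.79200494 -371.15030747]
(436, 303) 176 461.148681640625 -238.90841674804688 33.77226257324219 58.837886721591644 [ 461.14140186 -238.46347895]
bin ((520.8447265625, 143.00218200683594), (260.27532958984375, 150.24526977539062), 61.91007614135742)
post 82 [495.59002932  92.24259342 136.60845235] 1063.6594738108186 87.86473653097624
washer [ 519. -263.    4.] [ 545. -238.    9.]
bolt [ 393. -351.    4.] [ 530.   10. 1064.]
bottle [ 530. -243.    4.] [ 826.   10. 1064.]
jar [ 530. -405.    4.] [ 752.   10. 1064.]
```

View pics/bin.png

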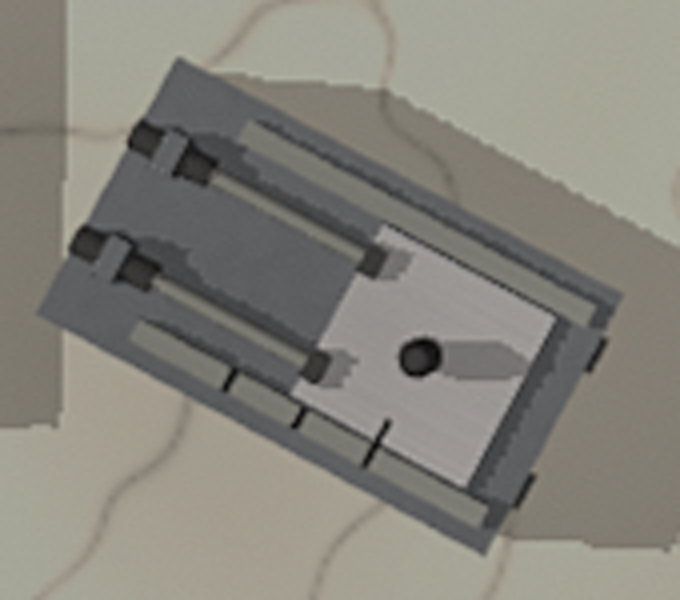

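```bash
cat >> h.py <<'E'
from scipy.spatial.transform import Rotation as Ro
def plan(pos,yaw):
    """deltas from the measured pose: TCP target pos (mm), tool y down, tool x at yaw (deg, mod 180)"""
    o=robot.get_obs(); R=Ro.from_quat(np.roll(o['ee_rot'],-1)); M=R.as_matrix()
    best=None
    for a in (yaw,yaw+180):
        X=np.array([np.cos(np.radians(a)),np.sin(np.radians(a)),0]); Y=np.array([0,0,-1.]); G=np.c_[X,Y,np.cross(X,Y)]
        rv=(R.inv()*Ro.from_matrix(G)).as_rotvec(degrees=True)
        if best is None or np.linalg.norm(rv)<np.linalg.norm(best[0]): best=(rv,G)
    dp=np.array(pos)-o['tcp_pos']
    print('t',round(o['clock'],2),'tcp',o['tcp_pos'].round(1),'F',o['force'].round(1),'w',round(o['gripper_width'],3),'q7',o['joint_pos'].round(2))
    print('axes x,y,z:',M.T.round(3).tolist()); print('shift tool(now)',(M.T@dp).round(1),'rotvec',best[0].round(2),'shift after turn',(best[1].T@dp).round(1))
E
python3 - <<'E'
from h import *
plan([592.2,-237.6,200],90)
plan([592.2,-237.6,200],-28.1)
z=np.load('top.npz'); c={k:z[k] for k in('T','cx','cy','fovy')}; P=world(c,z['d'].astype(float))
w=P[275:305,260:292].reshape(-1,3); p=w[(w[:,2]>110)&(w[:,2]<140)]; print(len(p)); t=p[p[:,2]>126]; print(t.mean(0),len(t)); print(cv2.minEnclosingCircle(p[:,:2].astype(np.float32)))
E
```

```text
t 0.1 tcp [ 184.3 -622.9  235.7] F [ 0.2 -0.6  0.5] w 1.002 q7 [ 1.18  0.33  0.04  1.47 -0.01  1.34 -0.06]
axes x,y,z: [[0.284, -0.959, -0.001], [-0.001, 0.001, -1.0], [0.959, 0.284, -0.0]]
shift tool(now) [-253.6   36.1  500.5] rotvec [ 0.02 16.49 -0.08] shift after turn [-385.3   35.7  407.9]
t 0.1 tcp [ 184.3 -622.9  235.7] F [ 0.2 -0.6  0.5] w 1.002 q7 [ 1.18  0.33  0.04  1.47 -0.01  1.34 -0.06]
axes x,y,z: [[0.284, -0.959, -0.001], [-0.001, 0.001, -1.0], [0.959, 0.284, -0.0]]
shift tool(now) [-253.6   36.1  500.5] rotvec [-3.000e-02 -4.541e+01 -8.000e-02] shift after turn [178.3  35.7 532. ]
83
[495.09944812  94.06927521 128.80083493] 35
((495.34539794921875, 93.82868194580078), 9.773862838745117)
```

>>> carry_out(deltas=[{"hand":100,"x":-0.0127,"z":0.025},{"x":-0.0127,"z":0.025},{"x":-0.0127,"z":0.025},{"x":-0.0127,"z":0.025},{"x":-0.0127,"z":0.025},{"x":-0.0127,"z":0.025},{"x":-0.0127,"z":0.025},{"x":-0.0127,"z":0.025},{"x":-0.0127,"z":0.025},{"x":-0.0127,"z":0.025}])

```text
$.deltas[0]: bad value
```

>>> carry_out(deltas=[{"x":-0.0127,"z":0.025},{"x":-0.0127,"z":0.025},{"x":-0.0127,"z":0.025},{"x":-0.0127,"z":0.025},{"x":-0.0127,"z":0.025},{"x":-0.0127,"z":0.025},{"x":-0.0127,"z":0.025},{"x":-0.0127,"z":0.025},{"x":-0.0127,"z":0.025},{"x":-0.0127,"z":0.025},{"y":0}])

```text
$.deltas[0]: bad value
```

```bash
cat > w.py <<'E'
import sys
from h import *
im,d,c=grab('wrist'); cv2.imwrite(f'pics/{sys.argv[1]}.png',im); print({k:np.round(v,2).tolist() for k,v in c.items()})
E
python3 w.py w1; python3 -c "
from h import *
plan([592.2,-237.6,40],-73.5)"
```

```text
{'fovy': 65.71, 'cx': 320.51, 'cy': 245.43, 'T': [[0.28, 0.92, 0.27, 260.47], [-0.96, 0.27, 0.08, -601.45], [-0.0, -0.28, 0.96, 384.02], [0.0, 0.0, 0.0, 1.0]]}
t 0.15 tcp [ 184.4 -623.   235.9] F [ 0.5 -1.  -0.2] w 1.001 q7 [ 1.18  0.33  0.04  1.47 -0.01  1.34 -0.06]
axes x,y,z: [[0.284, -0.959, -0.001], [-0.0, 0.001, -1.0], [0.959, 0.284, -0.0]]
shift tool(now) [-253.5  196.1  500.4] rotvec [ 0.   -0.01 -0.07] shift after turn [-253.7  195.9  500.5]
```

View pics/w1.png

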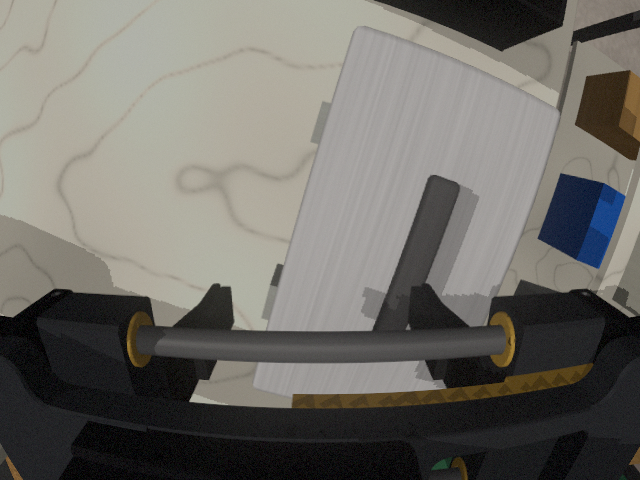

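The gripper's fingers show at the bottom of the wrist view, hovering over a grey toolbox. The refused rows probably need every key, so I resend them complete and rise a little first.

>>> carry_out(deltas=[{"hand":100,"x":0,"y":-0.025,"z":0,"rx":0,"ry":0,"rz":0},{"hand":100,"x":0,"y":-0.025,"z":0,"rx":0,"ry":0,"rz":0},{"hand":100,"x":-0.0127,"y":0,"z":0.025,"rx":0,"ry":0,"rz":0},{"hand":100,"x":-0.0127,"y":0,"z":0.025,"rx":0,"ry":0,"rz":0},{"hand":100,"x":-0.0127,"y":0,"z":0.025,"rx":0,"ry":0,"rz":0},{"hand":100,"x":-0.0127,"y":0,"z":0.025,"rx":0,"ry":0,"rz":0},{"hand":100,"x":-0.0127,"y":0,"z":0.025,"rx":0,"ry":0,"rz":0},{"hand":100,"x":-0.0127,"y":0,"z":0.025,"rx":0,"ry":0,"rz":0},{"hand":100,"x":-0.0127,"y":0,"z":0.025,"rx":0,"ry":0,"rz":0},{"hand":100,"x":-0.0127,"y":0,"z":0.025,"rx":0,"ry":0,"rz":0},{"hand":100,"x":-0.0127,"y":0,"z":0.025,"rx":0,"ry":0,"rz":0},{"hand":100,"x":-0.0127,"y":0,"z":0.025,"rx":0,"ry":0,"rz":0}])

```text
clock: 1.15
tcp_pos: [388.9, -429.4, 286.4]
ee_rot: [-0.567, 0.567, -0.423, 0.423]
force: [1.4, -1.2, 0.5]
gripper_width: 0.998
```

>>> carry_out(deltas=[{"hand":100,"x":-0.0127,"y":0,"z":0.025,"rx":0,"ry":0,"rz":0},{"hand":100,"x":-0.0127,"y":0,"z":0.025,"rx":0,"ry":0,"rz":0},{"hand":100,"x":-0.0127,"y":0,"z":0.025,"rx":0,"ry":0,"rz":0},{"hand":100,"x":-0.0127,"y":0,"z":0.025,"rx":0,"ry":0,"rz":0},{"hand":100,"x":-0.0127,"y":0,"z":0.025,"rx":0,"ry":0,"rz":0},{"hand":100,"x":-0.0127,"y":0,"z":0.025,"rx":0,"ry":0,"rz":0},{"hand":100,"x":-0.0127,"y":0,"z":0.025,"rx":0,"ry":0,"rz":0},{"hand":100,"x":-0.0127,"y":0,"z":0.025,"rx":0,"ry":0,"rz":0},{"hand":100,"x":-0.0127,"y":0.025,"z":0.025,"rx":0,"ry":0,"rz":0},{"hand":100,"x":-0.0127,"y":0.025,"z":0.025,"rx":0,"ry":0,"rz":0},{"hand":100,"x":0,"y":0.03,"z":0,"rx":0,"ry":0,"rz":0},{"hand":100,"x":0,"y":0.03,"z":0,"rx":0,"ry":0,"rz":0}])

```text
clock: 2.15
tcp_pos: [593.2, -235.2, 175.2]
ee_rot: [0.568, -0.567, 0.422, -0.422]
force: [0.5, -0.8, 0.0]
gripper_width: 0.997
```

```bash
python3 w.py w2; python3 -c "
from h import *
plan([592.2,-237.6,35],-73.5)"
```

```text
{'fovy': 65.71, 'cx': 320.51, 'cy': 245.43, 'T': [[0.29, 0.92, 0.27, 669.01], [-0.96, 0.28, 0.08, -213.45], [-0.0, -0.28, 0.96, 323.53], [0.0, 0.0, 0.0, 1.0]]}
t 2.2 tcp [ 589.4 -235.7  168.2] F [-1.9  0.7 -5.8] w 0.998 q7 [ 0.54  0.37 -0.29  1.57  0.11  1.23 -1.05]
axes x,y,z: [[0.286, -0.958, -0.006], [-0.008, 0.003, -1.0], [0.958, 0.286, -0.007]]
shift tool(now) [  3.4 133.1   3.1] rotvec [ 0.39  0.11 -0.32] shift after turn [  2.6 133.2   2.2]
```

View pics/w2.png

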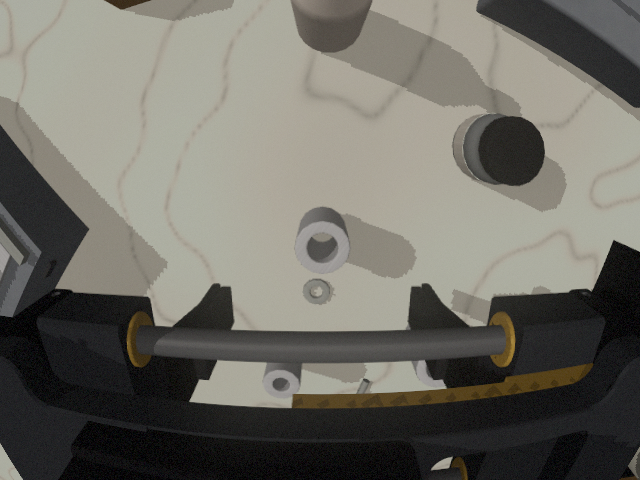

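Wrist view: the mid sleeve's top ring is at px (322,240), the washer at (317,291), and the small and large sleeves sit behind the fingers. I cross-check the sleeve position with this camera.

```bash
cat >> h.py <<'E'
def wworld(z):
    f=240/np.tan(np.radians(float(z['fovy']))/2); v,u=np.mgrid[0:480,0:640]; a=u-z['cx']; b=v-z['cy']; r=np.hypot(a,b)+1e-9
    t=np.tan(np.minimum(r/f,1.5))/r; d=z['d'].astype(float)
    return (np.stack([a*t*d,-b*t*d,-d,np.ones_like(d)],-1)@z['T'].T)[...,:3]
E
python3 - <<'E'
from h import *
P=wworld(np.load('wrist.npz')); s=P[195:285,285:360].reshape(-1,3); t=s[(s[:,2]>55)&(s[:,2]<65)]
print(len(t),np.median(t[:,2]),cv2.minEnclosingCircle(t[:,:2].astype(np.float32)),t.mean(0))
(x,y),_=cv2.minEnclosingCircle(t[:,:2].astype(np.float32))
plan([x,y,35],-73.5)
E
```

```text
1699 59.824955440490044 ((592.8911743164062, -236.61512756347656), 21.053165435791016) [ 593.73304116 -236.55619952   59.6830654 ]
t 2.2 tcp [ 589.4 -235.7  168.2] F [-1.9  0.7 -5.8] w 0.998 q7 [ 0.54  0.37 -0.29  1.57  0.11  1.23 -1.05]
axes x,y,z: [[0.286, -0.958, -0.006], [-0.008, 0.003, -1.0], [0.958, 0.286, -0.007]]
shift tool(now) [  2.6 133.1   4. ] rotvec [ 0.39  0.11 -0.32] shift after turn [  1.9 133.2   3.1]
```

>>> carry_out(deltas=[{"hand":100,"x":0,"y":0,"z":0.001,"rx":0,"ry":0,"rz":0},{"hand":100,"x":0,"y":0.01,"z":0,"rx":0,"ry":0,"rz":0},{"hand":100,"x":0,"y":0.02,"z":0,"rx":0,"ry":0,"rz":0},{"hand":100,"x":0,"y":0.02,"z":0,"rx":0,"ry":0,"rz":0},{"hand":100,"x":0,"y":0.02,"z":0,"rx":0,"ry":0,"rz":0},{"hand":100,"x":0,"y":0.02,"z":0,"rx":0,"ry":0,"rz":0},{"hand":100,"x":0,"y":0.02,"z":0,"rx":0,"ry":0,"rz":0},{"hand":100,"x":0,"y":0.015,"z":0,"rx":0,"ry":0,"rz":0},{"hand":100,"x":0,"y":0.01,"z":0,"rx":0,"ry":0,"rz":0},{"hand":100,"x":0,"y":0.005,"z":0,"rx":0,"ry":0,"rz":0},{"hand":100,"x":0,"y":0,"z":0,"rx":0,"ry":0,"rz":0},{"hand":100,"x":0,"y":0,"z":0,"rx":0,"ry":0,"rz":0}])

```text
clock: 3.2
tcp_pos: [593.6, -237.8, 37.8]
ee_rot: [0.567, -0.566, 0.423, -0.424]
force: [0.6, -0.4, 0.4]
gripper_width: 1.0
```

```bash
python3 -c "
from h import *
plan([592.6,-237,35],-73.5)"
```

```text
t 3.2 tcp [ 593.6 -237.8   37.8] F [ 0.6 -0.4  0.4] w 1.0 q7 [ 0.52  0.5  -0.27  1.68  0.15  0.98 -1.09]
axes x,y,z: [[0.284, -0.959, 0.001], [0.002, -0.0, -1.0], [0.959, 0.284, 0.001]]
shift tool(now) [-1.1  2.8 -0.7] rotvec [-0.08 -0.03  0.05] shift after turn [-1.1  2.8 -0.7]
```

>>> carry_out(deltas=[{"hand":60,"x":-0.001,"y":0.001,"z":-0.0005,"rx":0,"ry":0,"rz":0},{"hand":52,"x":0,"y":0,"z":0,"rx":0,"ry":0,"rz":0},{"hand":48,"x":0,"y":0,"z":0,"rx":0,"ry":0,"rz":0},{"hand":40,"x":0,"y":0,"z":0,"rx":0,"ry":0,"rz":0},{"hand":20,"x":0,"y":0,"z":0,"rx":0,"ry":0,"rz":0},{"hand":0,"x":0,"y":0,"z":0,"rx":0,"ry":0,"rz":0},{"hand":0,"x":0,"y":0,"z":0,"rx":0,"ry":0,"rz":0},{"hand":0,"x":0,"y":0,"z":0,"rx":0,"ry":0,"rz":0},{"hand":0,"x":0,"y":0,"z":0,"rx":0,"ry":0,"rz":0},{"hand":0,"x":0,"y":0,"z":0,"rx":0,"ry":0,"rz":0}], force=40)

```text
clock: 4.03
tcp_pos: [592.0, -236.7, 35.6]
ee_rot: [0.567, -0.567, 0.423, -0.423]
force: [-0.1, -0.1, 0.3]
gripper_width: 0.479
```

```bash
python3 -c "
from h import *
plan([495.2,93.9,230],61.9)"
```

```text
t 4.03 tcp [ 592.  -236.7   35.6] F [-0.1 -0.1  0.3] w 0.479 q7 [ 0.52  0.5  -0.27  1.69  0.16  0.98 -1.09]
axes x,y,z: [[0.284, -0.959, 0.0], [0.0, -0.0, -1.0], [0.959, 0.284, 0.0]]
shift tool(now) [-344.5 -194.4    1. ] rotvec [-0.   44.59  0.  ] shift after turn [-246.1 -194.4 -241.1]
```

>>> carry_out(deltas=[{"hand":0,"x":0,"y":-0.01,"z":0,"rx":0,"ry":0,"rz":0},{"hand":0,"x":0,"y":-0.02,"z":0,"rx":0,"ry":0,"rz":0},{"hand":0,"x":0,"y":-0.02,"z":0,"rx":0,"ry":-3,"rz":0},{"hand":0,"x":0,"y":-0.02,"z":0,"rx":0,"ry":-6,"rz":0},{"hand":0,"x":0,"y":-0.02,"z":0,"rx":0,"ry":-6,"rz":0},{"hand":0,"x":0,"y":-0.02,"z":0,"rx":0,"ry":-6,"rz":0},{"hand":0,"x":0,"y":-0.02,"z":0,"rx":0,"ry":-6,"rz":0},{"hand":0,"x":0,"y":-0.02,"z":0,"rx":0,"ry":-6,"rz":0},{"hand":0,"x":0,"y":-0.02,"z":0,"rx":0,"ry":-6,"rz":0},{"hand":0,"x":0,"y":-0.02,"z":0,"rx":0,"ry":-6,"rz":0},{"hand":0,"x":0,"y":-0.005,"z":0,"rx":0,"ry":-6,"rz":0},{"hand":0,"x":0,"y":0,"z":0,"rx":0,"ry":-6,"rz":0}], force=55)

```text
clock: 5.03
tcp_pos: [592.9, -236.8, 233.8]
ee_rot: [-0.7, 0.7, -0.098, 0.101]
force: [-0.0, 0.0, -0.8]
gripper_width: 0.47
```

>>> carry_out(deltas=[{"hand":0,"x":0,"y":0,"z":0,"rx":0,"ry":-6,"rz":0},{"hand":0,"x":0,"y":0,"z":0,"rx":0,"ry":-6,"rz":0},{"hand":0,"x":0,"y":0,"z":0,"rx":0,"ry":-6,"rz":0},{"hand":0,"x":0,"y":0,"z":0,"rx":0,"ry":-6,"rz":0},{"hand":0,"x":0,"y":0,"z":0,"rx":0,"ry":-6,"rz":0},{"hand":0,"x":0,"y":0,"z":0,"rx":0,"ry":-6,"rz":0},{"hand":0,"x":0,"y":0,"z":0,"rx":0,"ry":-6,"rz":0},{"hand":0,"x":0,"y":0,"z":0,"rx":0,"ry":-6,"rz":0},{"hand":0,"x":0,"y":0,"z":0,"rx":0,"ry":-6,"rz":0},{"hand":0,"x":0,"y":0,"z":0,"rx":0,"ry":-6,"rz":0},{"hand":0,"x":0,"y":0,"z":0,"rx":0,"ry":-6,"rz":0},{"hand":0,"x":0,"y":0,"z":0,"rx":0,"ry":-6,"rz":0}])

```text
clock: 6.03
tcp_pos: [591.8, -236.6, 231.2]
ee_rot: [-0.625, 0.625, 0.331, -0.331]
force: [0.3, -0.6, -0.5]
gripper_width: 0.475
```

```bash
python3 -c "
from h import *
plan([495.2,93.9,230],61.9)"
```

```text
t 6.03 tcp [ 591.8 -236.6  231.2] F [ 0.3 -0.6 -0.5] w 0.475 q7 [ 0.81  0.38 -0.66  1.48  0.24  1.36  1.11]
axes x,y,z: [[0.562, 0.827, -0.0], [0.0, -0.0, -1.0], [-0.827, 0.562, -0.0]]
shift tool(now) [219.    1.1 265.8] rotvec [ 0.01 -6.12 -0.01] shift after turn [246.1   1.2 240.9]
```

>>> carry_out(deltas=[{"hand":0,"x":0,"y":0,"z":0,"rx":0,"ry":-6.1,"rz":0},{"hand":0,"x":0.0205,"y":0,"z":0.02,"rx":0,"ry":0,"rz":0},{"hand":0,"x":0.0205,"y":0,"z":0.02,"rx":0,"ry":0,"rz":0},{"hand":0,"x":0.0205,"y":0,"z":0.02,"rx":0,"ry":0,"rz":0},{"hand":0,"x":0.0205,"y":0,"z":0.02,"rx":0,"ry":0,"rz":0},{"hand":0,"x":0.0205,"y":0,"z":0.02,"rx":0,"ry":0,"rz":0},{"hand":0,"x":0.0205,"y":0,"z":0.02,"rx":0,"ry":0,"rz":0},{"hand":0,"x":0.0205,"y":0,"z":0.02,"rx":0,"ry":0,"rz":0},{"hand":0,"x":0.0205,"y":0,"z":0.02,"rx":0,"ry":0,"rz":0},{"hand":0,"x":0.0205,"y":0,"z":0.02,"rx":0,"ry":0,"rz":0},{"hand":0,"x":0.0205,"y":0,"z":0.02,"rx":0,"ry":0,"rz":0},{"hand":0,"x":0.0205,"y":0,"z":0.02,"rx":0,"ry":0,"rz":0}])

```text
clock: 7.03
tcp_pos: [505.1, 67.6, 231.3]
ee_rot: [-0.607, 0.608, 0.362, -0.362]
force: [0.4, -0.2, -1.6]
gripper_width: 0.474
```

>>> carry_out(deltas=[{"hand":0,"x":0.0106,"y":0,"z":0.0109,"rx":0,"ry":0,"rz":0},{"hand":0,"x":0.01,"y":0,"z":0.01,"rx":0,"ry":0,"rz":0},{"hand":0,"x":0,"y":0.01,"z":0,"rx":0,"ry":0,"rz":0},{"hand":0,"x":0,"y":0.01,"z":0,"rx":0,"ry":0,"rz":0},{"hand":0,"x":0,"y":0.01,"z":0,"rx":0,"ry":0,"rz":0},{"hand":0,"x":0,"y":0,"z":0,"rx":0,"ry":0,"rz":0},{"hand":0,"x":0,"y":0,"z":0,"rx":0,"ry":0,"rz":0},{"hand":0,"x":0,"y":0,"z":0,"rx":0,"ry":0,"rz":0}])

```text
clock: 7.7
tcp_pos: [497.4, 93.8, 200.5]
ee_rot: [0.608, -0.607, -0.362, 0.362]
force: [0.2, 0.3, -0.8]
gripper_width: 0.474
```

```bash
python3 w.py w3; python3 -c "
from h import *
plan([495.2,93.9,180],61.9)
im,d,c=grab('scene'); cv2.imwrite('pics/s3.png',cv2.resize(im[110:290,230:470],None,fx=3,fy=3))"
```

```text
{'fovy': 65.71, 'cx': 320.51, 'cy': 245.43, 'T': [[0.48, -0.84, -0.25, 429.31], [0.88, 0.46, 0.13, 130.5], [0.0, -0.28, 0.96, 348.8], [0.0, 0.0, 0.0, 1.0]]}
t 7.75 tcp [497.5  93.9 200.7] F [-1.   0.4 -0.7] w 0.473 q7 [ 0.56  0.15 -0.89  1.82  0.12  1.23  0.71]
axes x,y,z: [[0.477, 0.879, 0.0], [0.0, 0.0, -1.0], [-0.879, 0.477, 0.0]]
shift tool(now) [-1.1 20.7  2. ] rotvec [-0.   -0.36  0.01] shift after turn [-1.1 20.7  2.1]
```

View pics/w3.png

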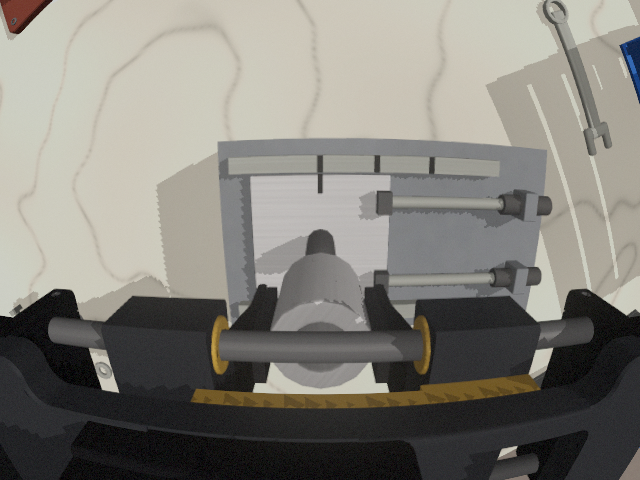

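View pics/s3.png

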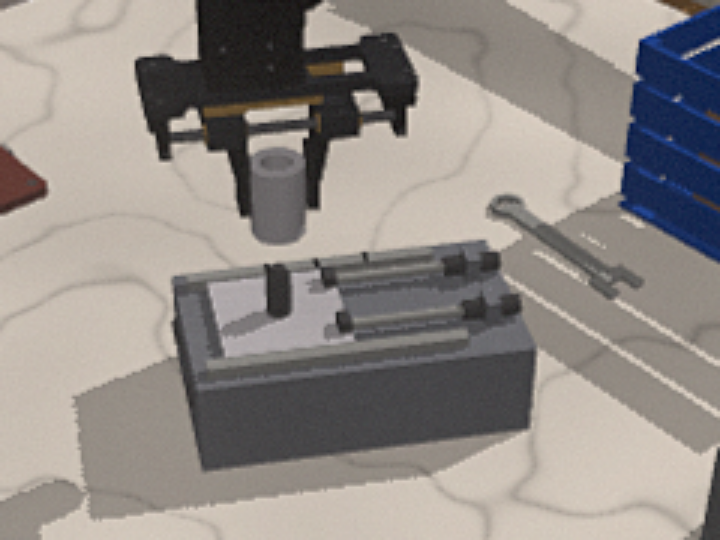

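Both views show the sleeve held upright just above the post, with the post at px (320,240) in the wrist view and the shutter line level with the "shut" mark. I fit both cylinders in wrist depth to get the residual offset.

```bash
cat > fit.py <<'E'
from h import *
from scipy.optimize import least_squares
P=wworld(np.load('wrist.npz'))
def fit(a,b,e,f,z0,z1,r,g):
    s=P[a:b,e:f].reshape(-1,3); s=s[(s[:,2]>z0)&(s[:,2]<z1)&(np.hypot(s[:,0]-g[0],s[:,1]-g[1])<r+6)]
    q=least_squares(lambda p:np.hypot(s[:,0]-p[0],s[:,1]-p[1])-r,g,loss='soft_l1'); print(len(s),q.x.round(2),np.sqrt((q.fun**2).mean()).round(2)); return q.x
p=fit(225,262,300,342,94,119,10,[495,94])
s=fit(245,340,265,375,168,222,21,[497,94])
y=np.array([.471,.882]); x=np.array([.882,-.471]); d=p-s; print('post-sleeve: along tool x(bin y)',d@y,'tool z(-bin x)',-d@x)
t=P[225:262,300,] if 0 else P[225:262,300:342].reshape(-1,3); t=t[(t[:,2]>126)&(t[:,2]<133)]; print('tip',t.mean(0),len(t))
E
python3 fit.py
```

```text
263 [495.15  94.84] 0.28
4527 [498.5   93.04] 2.75
post-sleeve: along tool x(bin y) 0.011197735493212162 tool z(-bin x) 3.8073711389415332
tip [490.27114036  97.62360244 127.57197661] 79
```

>>> carry_out(deltas=[{"hand":0,"x":-0.0005,"y":0.01,"z":0.0025,"rx":0,"ry":-0.3,"rz":0},{"hand":0,"x":0,"y":0.01,"z":0,"rx":0,"ry":0,"rz":0},{"hand":0,"x":0,"y":0.01,"z":0,"rx":0,"ry":0,"rz":0},{"hand":0,"x":0,"y":0.008,"z":0,"rx":0,"ry":0,"rz":0},{"hand":0,"x":0,"y":0.005,"z":0,"rx":0,"ry":0,"rz":0},{"hand":0,"x":0,"y":0.004,"z":0,"rx":0,"ry":0,"rz":0},{"hand":0,"x":0,"y":0,"z":0,"rx":0,"ry":0,"rz":0},{"hand":0,"x":0,"y":0,"z":0,"rx":0,"ry":0,"rz":0}])

```text
clock: 8.47
tcp_pos: [494.8, 95.3, 153.5]
ee_rot: [0.607, -0.606, -0.364, 0.364]
force: [0.1, 0.3, -0.9]
gripper_width: 0.483
```

```bash
python3 -c "
from h import *
plan([495.2,94.4,123.6],61.9)"
```

```text
t 8.47 tcp [494.8  95.3 153.5] F [ 0.1  0.3 -0.9] w 0.483 q7 [ 0.54  0.19 -0.89  1.88  0.16  1.14  0.67]
axes x,y,z: [[0.471, 0.882, 0.0], [-0.0, 0.0, -1.0], [-0.882, 0.471, 0.0]]
shift tool(now) [-0.6 29.9 -0.8] rotvec [-0.02 -0.    0.  ] shift after turn [-0.6 29.9 -0.7]
```

The sleeve has passed 12 mm over the tip with no side force. I continue down slowly.

>>> carry_out(deltas=[{"hand":0,"x":-0.0005,"y":0.004,"z":-0.0005,"rx":0,"ry":0,"rz":0},{"hand":0,"x":0,"y":0.004,"z":0,"rx":0,"ry":0,"rz":0},{"hand":0,"x":0,"y":0.004,"z":0,"rx":0,"ry":0,"rz":0},{"hand":0,"x":0,"y":0.004,"z":0,"rx":0,"ry":0,"rz":0},{"hand":0,"x":0,"y":0.004,"z":0,"rx":0,"ry":0,"rz":0},{"hand":0,"x":0,"y":0.003,"z":0,"rx":0,"ry":0,"rz":0},{"hand":0,"x":0,"y":0.002,"z":0,"rx":0,"ry":0,"rz":0},{"hand":0,"x":0,"y":0,"z":0,"rx":0,"ry":0,"rz":0},{"hand":0,"x":0,"y":0,"z":0,"rx":0,"ry":0,"rz":0}])

```text
clock: 9.22
tcp_pos: [495.0, 94.5, 128.5]
ee_rot: [0.607, -0.606, -0.364, 0.364]
force: [-0.3, 0.4, 0.1]
gripper_width: 0.48
```

```bash
python3 -c "
from h import *
plan([495.2,94.4,123.6],61.9)"
```

```text
t 9.22 tcp [495.   94.5 128.5] F [-0.3  0.4  0.1] w 0.48 q7 [ 0.52  0.23 -0.88  1.91  0.2   1.09  0.65]
axes x,y,z: [[0.471, 0.882, 0.0], [-0.0, 0.0, -1.0], [-0.882, 0.471, 0.0]]
shift tool(now) [ 0.   4.9 -0.2] rotvec [-0.01 -0.01  0.  ] shift after turn [ 0.   4.9 -0.2]
```

Still free. I go down in 1 mm rows to touch the plate.

>>> carry_out(deltas=[{"hand":0,"x":0,"y":0.0015,"z":0,"rx":0,"ry":0,"rz":0},{"hand":0,"x":0,"y":0.0015,"z":0,"rx":0,"ry":0,"rz":0},{"hand":0,"x":0,"y":0.001,"z":0,"rx":0,"ry":0,"rz":0},{"hand":0,"x":0,"y":0.001,"z":0,"rx":0,"ry":0,"rz":0},{"hand":0,"x":0,"y":0,"z":0,"rx":0,"ry":0,"rz":0},{"hand":0,"x":0,"y":0,"z":0,"rx":0,"ry":0,"rz":0}])

```text
clock: 9.72
tcp_pos: [495.0, 94.5, 123.5]
ee_rot: [0.606, -0.606, -0.364, 0.364]
force: [-0.5, 0.8, -1.4]
gripper_width: 0.475
```

>>> carry_out(deltas=[{"hand":0,"x":0,"y":0.001,"z":0,"rx":0,"ry":0,"rz":0},{"hand":0,"x":0,"y":0,"z":0,"rx":0,"ry":0,"rz":0},{"hand":0,"x":0,"y":0,"z":0,"rx":0,"ry":0,"rz":0}])

```text
clock: 9.97
tcp_pos: [495.2, 94.6, 123.4]
ee_rot: [-0.606, 0.607, 0.364, -0.364]
force: [-3.9, -0.8, 9.3]
gripper_width: 0.472
```

The sleeve is seated: 9 N up at z 123.4, as predicted (123.6). I ease off slightly and slide along tool x (bin +y).

>>> carry_out(deltas=[{"hand":0,"x":0,"y":-0.0005,"z":0,"rx":0,"ry":0,"rz":0},{"hand":0,"x":0,"y":0,"z":0,"rx":0,"ry":0,"rz":0},{"hand":0,"x":0.002,"y":0,"z":0,"rx":0,"ry":0,"rz":0},{"hand":0,"x":0.004,"y":0,"z":0,"rx":0,"ry":0,"rz":0},{"hand":0,"x":0.005,"y":0,"z":0,"rx":0,"ry":0,"rz":0},{"hand":0,"x":0.005,"y":0,"z":0,"rx":0,"ry":0,"rz":0},{"hand":0,"x":0.005,"y":0,"z":0,"rx":0,"ry":0,"rz":0},{"hand":0,"x":0.005,"y":0,"z":0,"rx":0,"ry":0,"rz":0},{"hand":0,"x":0.005,"y":0,"z":0,"rx":0,"ry":0,"rz":0},{"hand":0,"x":0.005,"y":0,"z":0,"rx":0,"ry":0,"rz":0},{"hand":0,"x":0.004,"y":0,"z":0,"rx":0,"ry":0,"rz":0},{"hand":0,"x":0.002,"y":0,"z":0,"rx":0,"ry":0,"rz":0}], force=60)

```text
clock: 10.97
tcp_pos: [514.3, 130.5, 123.4]
ee_rot: [-0.606, 0.607, 0.362, -0.364]
force: [-8.9, -6.6, 12.5]
gripper_width: 0.476
```

>>> carry_out(deltas=[{"hand":0,"x":0,"y":0,"z":0,"rx":0,"ry":0,"rz":0},{"hand":0,"x":0,"y":0,"z":0,"rx":0,"ry":0,"rz":0},{"hand":0,"x":0,"y":0,"z":0,"rx":0,"ry":0,"rz":0},{"hand":0,"x":0,"y":0,"z":0,"rx":0,"ry":0,"rz":0}])

```text
clock: 11.3
tcp_pos: [514.2, 130.2, 123.4]
ee_rot: [-0.606, 0.607, 0.362, -0.364]
force: [-7.8, -5.8, 13.2]
gripper_width: 0.473
```

```bash
python3 w.py w4; python3 -c "
from h import *
plan([495.2,94.4,123.4],61.9)"
```

```text
{'fovy': 65.71, 'cx': 320.51, 'cy': 245.43, 'T': [[0.47, -0.84, -0.25, 446.08], [0.88, 0.45, 0.14, 166.99], [-0.0, -0.28, 0.96, 271.73], [0.0, 0.0, 0.0, 1.0]]}
t 11.35 tcp [514.2 130.2 123.4] F [-7.9 -5.3 11.8] w 0.474 q7 [ 0.43  0.3  -0.87  1.86  0.26  1.11  0.54]
axes x,y,z: [[0.472, 0.882, -0.003], [-0.002, -0.002, -1.0], [-0.882, 0.472, 0.0]]
shift tool(now) [-40.5   0.2  -0.1] rotvec [-0.01 -0.07 -0.17] shift after turn [-40.5   0.   -0.1]
```

View pics/w4.png

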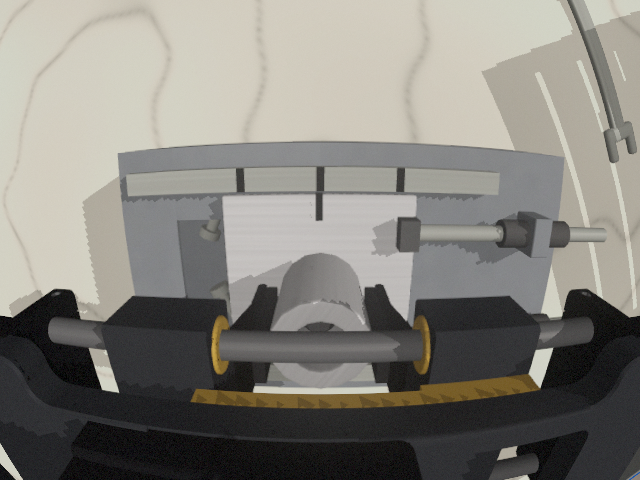

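The plate line (319,207) is level with the middle mark (320,180), to within about 0.5 mm. The sleeve is down on the plate and gripped. I do one quick check of stillness and sleeve height, then hand in.

```bash
python3 - <<'E'
from h import *
P=wworld(np.load('wrist.npz')); s=P[300:385,275:370].reshape(-1,3); t=s[(s[:,2]>140)&(s[:,2]<155)]; print('sleeve top z',np.percentile(t[:,2],[50,90]).round(1))
for i in range(2):
    im,d,c=grab('top'); o=robot.get_obs(); print(o['clock'],o['tcp_pos'].round(2),o['force'].round(1),round(o['gripper_width'],3))
W=world(c,d.astype(float))
for u,v in((497,277),(436,303)):
    q=W[v-22:v+22,u-24:u+24].reshape(-1,3); q=q[(q[:,2]>54)&(q[:,2]<68)]; print(len(q), q.mean(0).round(1) if len(q) else '')
print(robot.sign_off())
E
```

```text
sleeve top z [147.8 148.6]
11.4 [514.19 130.2  123.43] [-7.4 -5.9 12.8] 0.473
11.45 [514.21 130.18 123.44] [-9.4 -5.6 12.3] 0.475
294 [ 518.5 -371.5   59.2]
174 [ 461.1 -238.6   59.3]
the job is handed in; nothing more can be done
None
```

I put the middle sleeve (42 mm outside diameter) over the post, right down onto the plate with the shutter shut. Then, gripping it at 60 N, I slid the shutter to half travel and handed in at about 11.5 s of the 48 s allowed, still holding it there.

Last checks:
- **Shutter position:** the plate line was level with the middle mark to about 0.5 mm in the wrist picture. The tool had moved 40.5 mm along the slide.
- **Stillness:** the two last readings, 0.05 s apart, agreed to 0.02 mm.
- **Sleeve seated:** its top stood at z ≈ 148 mm, which is the plate's 88 mm plus its own 60 mm.
- **Spring load:** about 8.4 N along the slide, against about 9 N expected. There was also about 12 N pressing down and about 4–5 N sideways.
- **Other sleeves:** the small and large ones were standing where they started, within about 1 mm.

Three things were off or unchecked:
- My first two move calls were refused because the rows were incomplete; nothing moved.
- One wrist fit of the held sleeve was poor (2.75 mm residual), so I used the tool position instead.
- I did not re-measure the other bystanders at the end, though no forces during the moves suggested touching any.

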